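Take a locked bore reading from the wide press hub

TASK

Measure the bore of the wider of the two press hubs with the telescoping gauge: squeeze its big lower grips to draw the plungers in, lower it upright into the bore until its foot stands on the bottom, and let go so that the plungers spring out against the wall. Then squeeze the small lock pads at the top of the gauge to lock it, draw it out, and stand it upright back on the round mat with the reading still locked in, released.

Things in the scene. Friction and masses are not known exactly. Their poses are not given: they have to be found in the camera images.
- gauge: Steel telescoping bore gauge, 136 mm tall, 0.3 kg, standing on a round foot 44 mm across; stem at most 12 mm thick. Origin: centre of the foot's underside; z up the stem. Two plungers, 20 mm above the origin, move along its y axis: tips 80 mm apart free, 44 mm when drawn in. Sprung outward, 2 to 4 N a side. Starts upright on the mat, unlocked, plungers out.
- gauge_grips (a point): Point on the stem axis midway between the gauge's two black lower grips, 85 mm above its origin; axes as the gauge's. The grips (24 mm along x, 24 mm high) face +y and -y, outer faces 62 mm apart free, 26 mm squeezed fully in. Each is joined to the plunger on its side: squeezing them draws the plungers in, letting go lets them spring out.
- gauge_lock (a point): Point on the stem axis midway between the two small black lock pads at the gauge's top, 127 mm above its origin; axes as the gauge's. The pads (20 mm along x, 18 mm high) face +y and -y, 18 mm apart unlocked. Squeezed in to about 11 mm (20 N or more a side) they clamp the plungers as they stand; they stay in for good, and the gauge can be carried by them.
- hub_wide: The hub to measure: fixed aluminium sleeve, 86 mm outside, round bore 70 mm across, rim 50 mm above the bench, on a grey 100 mm square base plate 6 mm thick that closes the bore's bottom. Origin: on the bore's axis at the plate's underside (bench level), z up. The other hub nearby looks alike, but its sleeve is only 54 mm outside with a 38 mm bore.
- mat: Round brown cork mat, 150 mm across, 3 mm thick, fixed on the bench. Origin: centre of its underside, z up.
- plunger_l (a joint): How far each plunger is drawn in, m: 0 = fully out (tips 80 mm apart), 0.018 = fully in (44 mm apart); about 0.005 when both touch the wide hub's wall (70 mm apart). Both plungers always read the same.

How it is judged:
By the outcome, as a careful person would: the job done as asked, in the order asked, and still so for the second after the job is handed in, with the robot touching nothing.
It also fails if it takes over 64 s, if anything falls off the work surface, if the arm or the gripper's body presses on something with over 40 N, if the wrist force passes 120 N, or if a joint passes its speed limit or range.

ROBOT

A 6-joint arm with a two-finger parallel gripper is mounted at the origin on the work surface. World frame = base frame: x ahead of the robot, y to its left, z up, the work surface at z = 0. Lengths are in m, angles in rad, forces in N, time in s.
With the tool pointing down it reaches from about 0.275 to 0.975 m from the base axis. Payload 8.4 kg.
Tool frame: the origin (TCP) lies midway between the tips of the shut fingers; the grasp point (between the pads) lies arm.tcp_to_grasp behind it (arm.tcp_to_grasp is the distance from the TCP to the grasp point, in m); z points along the fingers, y is the direction in which the jaws open and shut (so a half turn about z gives the same grasp; the last joint's range is limited). The gripper opens to 92 mm and grips with 3 to 60 N. Pads are 20 mm wide; open, the fingers measure 128 mm over their backs; the gripper's body (75 mm by 189 mm) begins 69 mm behind the grasp point.
Start: joints at [1.309, 0.353, 1.633, -0, 1.155, -0.002], TCP at [0.161, 0.604, 0.215] pointing down, gripper open.
Joint ranges: [-2.63, 2.63], [-0.92, 2.1], [0.06, 2.66], [-1.3, 4.44], [0, 2.69], [-3.02, 3.02]. Speed limits (rad/s): [2.22, 2.22, 2.79, 3.14, 3.14, 3.14].

INTERFACE

Orientations are given as a unit quaternion [x, y, z, w].
In Python, from rig import arm gives the robot as it stands.
- The arm moves only by the tool play_rows, never from a script. Its argument "motion" is a list of rows, each a list of 6 numbers: the shift along the world's x, y, z in m, then the turn, a rotation vector about the world's x, y, z in rad. A call has 1 to 5 rows; each row is the pose to reach, as a shift and turn from the pose measured when the call began; what a row does not reach only later rows make up. A row lasts 1/8 s, in which the tool goes at most 62.5 mm and 10.7 degrees, less where a joint would pass 70% of its speed; a pose out of reach is approached as far as the arm can. A call with a gripper value outside its range is refused whole. "claw" is the gripper's target within -1 to 1 (shut at 1, half-way at 0, fully open at -1), set as the call begins (left out, the last holds). The fingers move at their own pace and stop on an object; "squeeze" is the grip in N (left out, the last holds). Time passes only in rows, so rows that repeat a pose let the fingers close. It gives the time, the measured TCP pose, the force and the opening at its end, in the units of the state.
- arm.read_state(): the state, without advancing time (a new reading comes with each control period).
- arm.capture(name): name is "side" or "top" or "wrist"; returns a dict with "img" (400x640x3 uint8, blue, green, red), "intrinsics" (3x3 intrinsics, pixels), "T" (4x4, takes a point from camera to world coordinates); the wrist camera has in their place "tool_from_camera" (4x4, takes a point from camera to tool coordinates, whose origin is the TCP and whose axes are the flange's). Camera axes: x right, y down, z forward; pixel columns grow to the right and rows downward; lengths in m; the calibration is good to about 2 mm. A picture is of the moment at which its call begins: read the wrist's pose just before it. There is no depth.
- arm.sign_off(): hands the job in, once; it reports no verdict.
Trained networks look in a picture, given as the dict that the camera call returned (one of the last four; its "shot" number tells which), for a name from the list of things; names that differ only in an ending like _2 or _b are one class to them, and where a whole thing is asked for, a point or a joint stands for the part that bears it (a point fixed in the world has none). Each returns a list of dicts, best first, with "confidence" (0 to 1); they miss things now and then, are a little off and sometimes report something else, mostly with a low value. They report only what shows in the picture. A call takes as long as a camera call.
- arm.silhouettes(query, picture): "mask" (400x640 bool, what is visible of it) and "centre" ([column, row] in pixels, amid what is visible of it).
The state is a dict: "clock": time; "q": joint angles; "dq": joint speeds; "tau": joint torques, N m; "eef_pos": TCP position; "eef_rot": TCP orientation; "wrist_force": force on the tool from outside, world axes, zero at the start; "wrist_torque": the same for the moment, N m; "gripper_width": finger opening in m.
Only numpy, scipy, OpenCV 4.12 (cv2) and the standard library are available. Lean on these libraries where they do the work, as an engineer would, in place of code of your own. Each camera call takes 0.05 s, during which the arm holds its last target. There are 200 camera calls.

## Working session

There is one attempt and no reset: what is moved stays moved. The work goes in short steps, Python scripts to look and compute and a tool call to move; the robot and the scene stay as the last step left them, time stands still between calls to the robot, and variables do not carry over. Pictures are saved under pics/ and viewed, about 8 in all and at most 12, crops included, and the job is handed in when it is done.

Besides the shell and the picture viewer there is one more tool, called by a JSON object that holds its "op" and its "data", one argument or row to a line. play_rows: Moves the arm, as the interface text tells. Its arguments: {"type":"object","properties":{"motion":{"type":"array","items":{"type":"array","items":{"type":"number"}}},"claw":{"type":"number"},"squeeze":{"type":"number"}},"required":["motion"]}

```bash
ls; mkdir -p pics; python3 - <<'E'
from rig import arm
import cv2,numpy as np
s=arm.read_state();print(s['clock'],s['eef_pos'],s['eef_rot'],s['gripper_width'],s['wrist_force'],arm.tcp_to_grasp)
ims=[]
for n in ('side','top'):
    p=arm.capture(n);ims.append(p['img'])
    print(n,p['intrinsics'].round(1).tolist(),p['T'].round(4).tolist())
    for q in ('gauge','hub_wide','mat'):
        for r in arm.silhouettes(q,p)[:3]: 
            m=r['mask'];ys,xs=np.where(m);print(n,q,r['confidence'],r['centre'],m.sum(),xs.min(),xs.max(),ys.min(),ys.max())
    cv2.imwrite(f'pics/{n}0.png',p['img'])
E
```

```text
pics
0.0 [0.16043369 0.60355918 0.21388237] [ 1.29538993e-01  9.91574105e-01 -6.61911780e-04 -8.01024841e-05] 0.09176338141388929 [ 0.91158362  0.31760235 -0.21453922] 0.0187
side [[395.0, 0.0, 313.5], [0.0, 395.0, 197.3], [0.0, 0.0, 1.0]] [[0.9409, -0.2535, 0.2247, 0.4119], [-0.3386, -0.6823, 0.6479, -0.4617], [-0.0109, -0.6857, -0.7278, 0.6417], [0.0, 0.0, 0.0, 1.0]]
side gauge 0.66 [343.1, 309.8] 1410 325 363 274 335
side hub_wide 0.57 [265.1, 155.3] 1525 240 291 132 176
side mat 0.78 [361.9, 334.6] 4584 312 399 286 368
top [[493.5, 0.0, 326.3], [0.0, 493.5, 203.1], [0.0, 0.0, 1.0]] [[0.1042, -0.9736, 0.2032, 0.3481], [-0.9945, -0.1009, 0.0263, 0.0091], [-0.0051, -0.2048, -0.9788, 1.1894], [0.0, 0.0, 0.0, 1.0]]
top gauge 0.64 [419.1, 220.8] 439 404 438 214 236
top hub_wide 0.86 [232.4, 213.4] 1649 207 249 193 234
top mat 0.97 [422.8, 218.5] 2417 391 452 190 250
```

View pics/side0.png

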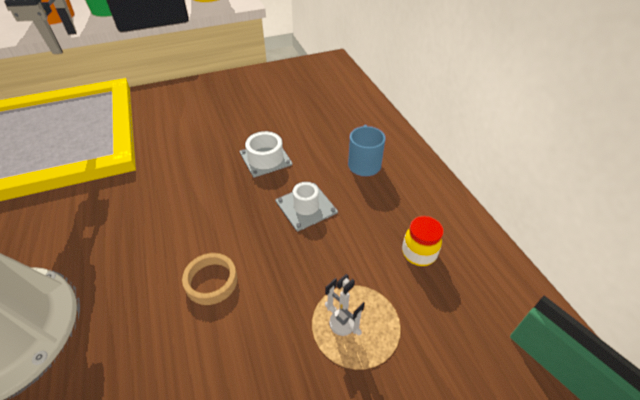

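View pics/top0.png

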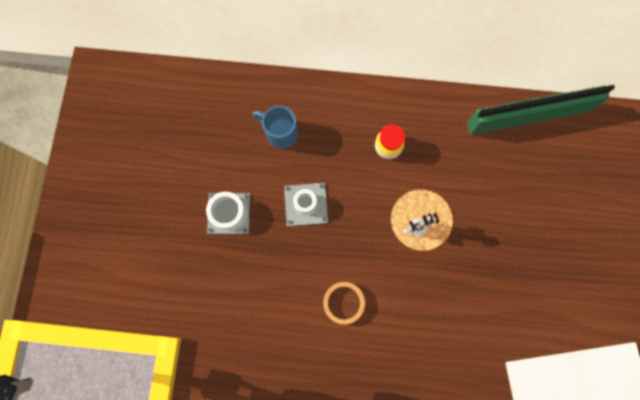

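The side view shows the gauge on the mat at (343,310), the wide hub at (265,155) and the narrow one at (305,200). In the top view they are at (425,222), (228,212) and (306,204). Next I'll turn these into positions.

```bash
cat > h.py <<'E'
from rig import arm
import cv2,numpy as np
from scipy.spatial.transform import Rotation as R
def shot(n):
    s=arm.read_state();p=arm.capture(n)
    if n=='wrist':
        T=np.eye(4);T[:3,:3]=R.from_quat(s['eef_rot']).as_matrix();T[:3,3]=s['eef_pos'];p['T']=T@p['tool_from_camera']
    return p
def onz(p,uv,z):
    d=p['T'][:3,:3]@np.linalg.solve(p['intrinsics'],[uv[0],uv[1],1.]);c=p['T'][:3,3]
    return c+d*(z-c[2])/d[2]
def proj(p,X):
    Y=np.linalg.inv(p['T'])@np.append(X,1);u=p['intrinsics']@Y[:3];return u[:2]/u[2]
def ell(m):
    c=max(cv2.findContours(m.astype(np.uint8),0,cv2.CHAIN_APPROX_NONE)[0],key=cv2.contourArea);return cv2.fitEllipse(cv2.convexHull(c))
def st():
    s=arm.read_state();print('t',round(s['clock'],2),'p',s['eef_pos'].round(4),'rv',s['eef_rot'].round(4),'w',round(s['gripper_width'],4),'F',s['wrist_force'].round(1));return s
E
python3 - <<'E'
from h import *
for n in ('side','top'):
    p=shot(n)
    for r in arm.silhouettes('mat',p)[:1]: print(n,'mat',onz(p,ell(r['mask'])[0],.003).round(4))
    u={'side':[(265,144),(306,190),(345,283),(343,325)],'top':[(225,210),(305,202),(430,219),(418,226)]}[n]
    for uv,z in zip(u,(.05,.05,.136,.02)): print(n,uv,z,onz(p,uv,z).round(4))
    im=p['img']
    c=im[250:380,290:420] if n=='side' else im[180:270,375:505]
    cv2.imwrite(f'pics/c_{n}.png',cv2.resize(c,None,fx=4,fy=4,interpolation=2))
a=cv2.imread('pics/c_side.png');b=cv2.imread('pics/c_top.png')
cv2.imwrite('pics/c.png',cv2.resize(np.vstack([a,b]),None,fx=.65,fy=.65))
E
```

```text
side mat [ 0.5742 -0.2026  0.003 ]
side (265, 144) 0.05 [0.5457 0.2678 0.05  ]
side (306, 190) 0.05 [0.587  0.0904 0.05  ]
side (345, 283) 0.136 [ 0.553  -0.1891  0.136 ]
side (343, 325) 0.02 [ 0.5513 -0.1986  0.02  ]
top mat [ 0.5772 -0.1942  0.003 ]
top (225, 210) 0.05 [0.5434 0.2752 0.05  ]
top (305, 202) 0.05 [0.582 0.09  0.05 ]
top (430, 219) 0.136 [ 0.5549 -0.1895  0.136 ]
top (418, 226) 0.02 [ 0.5577 -0.1838  0.02  ]
```

View pics/c.png

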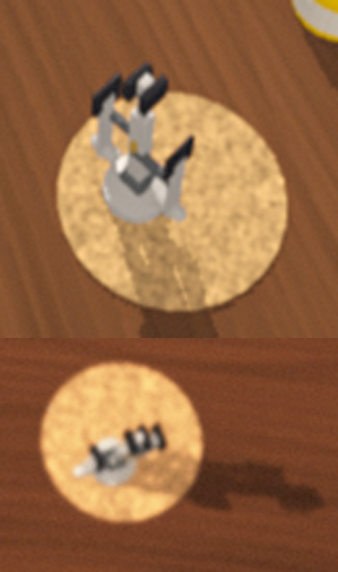

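{"op": "play_rows", "data": {
  "motion": [
    [0.02,-0.04,0.04,0,0,0],
    [0.05,-0.09,0.07,0,0,0],
    [0.075,-0.14,0.1,0,0,0],
    [0.1,-0.19,0.12,0,0,0],
    [0.13,-0.245,0.13,0,0,0]
  ],
  "claw": -1
}}

```text
clock: 1.23
eef_pos: [0.2905, 0.3594, 0.3458]
eef_rot: [0.129, 0.992, 0.001, 0.001]
wrist_force: [0.4, 0.2, -0.2]
gripper_width: 0.092
```

{"op": "play_rows", "data": {
  "motion": [
    [0.03,-0.053,0,0,0,0],
    [0.06,-0.106,0,0,0,0],
    [0.09,-0.159,0,0,0,0],
    [0.12,-0.212,0,0,0,0],
    [0.15,-0.265,0,0,0,0]
  ]
}}

```text
clock: 1.85
eef_pos: [0.4412, 0.0925, 0.3463]
eef_rot: [0.129, 0.992, 0.001, 0.001]
wrist_force: [0.3, 0.6, 0.5]
gripper_width: 0.0919
```

```bash
python3 - <<'E'
from h import *
s=st()
p=shot('wrist');print(p['tool_from_camera'].round(3).tolist(),p['intrinsics'].round(0).tolist())
print(proj(p,[.555,-.19,.085]))
cv2.imwrite('pics/w1.png',p['img'])
p=shot('side')
a=onz(p,(330.4,286.5),.085);b=onz(p,(359,309.6),.085);print(a,b,(a+b)/2,np.arctan2(*(a-b)[[1,0]]))
E
```

```text
t 1.85 p [0.4412 0.0925 0.3463] rv [0.1292 0.9916 0.0013 0.0013] w 0.0919 F [0.3 0.6 0.5]
[[-0.0, -0.964, -0.266, 0.076], [1.0, 0.0, -0.001, 0.0], [0.001, -0.266, 0.964, -0.17], [0.0, 0.0, 0.0, 1.0]] [[331.0, 0.0, 320.0], [0.0, 331.0, 197.0], [0.0, 0.0, 1.0]]
[152.83915393 288.03255746]
[ 0.54283643 -0.15948538  0.085     ] [ 0.5691552  -0.21167026  0.085     ] [ 0.55599582 -0.18557782  0.085     ] 2.037907551540295
```

{"op": "play_rows", "data": {
  "motion": [
    [0.023,-0.056,0,0,0,0.145],
    [0.046,-0.112,0,0,0,0.29],
    [0.069,-0.168,0,0,0,0.435],
    [0.09,-0.224,0,0,0,0.58],
    [0.114,-0.28,0,0,0,0.725]
  ]
}}

```text
clock: 2.58
eef_pos: [0.5571, -0.1915, 0.3462]
eef_rot: [-0.231, 0.973, 0.001, 0.002]
wrist_force: [0.4, -0.3, 0.8]
gripper_width: 0.0918
```

```bash
python3 - <<'E'
from h import *
s=st();print(s['q'].round(2))
p=shot('wrist')
print(proj(p,[.555,-.19,.085]),proj(p,[.555,-.19,.127]))
cv2.imwrite('pics/w2.png',p['img'])
E
```

```text
t 2.58 p [ 0.5571 -0.1915  0.3462] rv [-2.305e-01  9.731e-01  9.000e-04  1.500e-03] w 0.0918 F [ 0.4 -0.3  0.8]
[-0.34  0.2   1.55  0.    1.39 -2.37]
[320.90974264 163.5869754 ] [321.07768237 169.62992546]
```

View pics/w2.png

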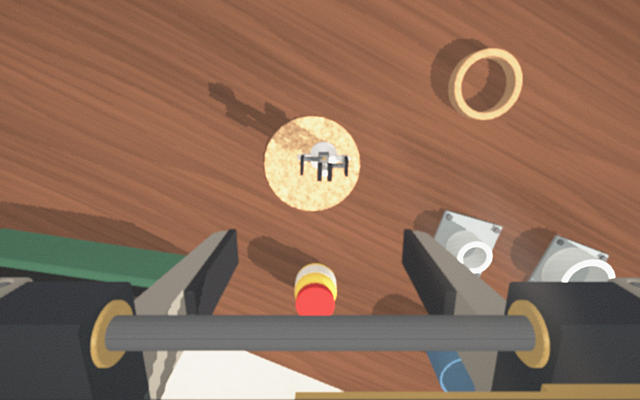

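The gauge is at (324,165) and its grips, at (303,165) and (347,164), are level in the picture, so the jaw yaw is about right. I'll lower to look closer.

{"op": "play_rows", "data": {
  "motion": [
    [0,0,-0.05,0,0,0],
    [0,0,-0.1,0,0,0],
    [0,0,-0.13,0,0,0],
    [0,0,-0.13,0,0,0]
  ]
}}

```text
clock: 3.12
eef_pos: [0.5578, -0.1963, 0.2133]
eef_rot: [-0.235, 0.972, 0.0, -0.001]
wrist_force: [0.2, 0.7, 0.4]
gripper_width: 0.0918
```

```bash
python3 - <<'E'
from h import *
s=st()
p=shot('wrist');print(p['T'].round(3).tolist())
for q in ('gauge','gauge_lock','gauge_grips'):
    for r in arm.silhouettes(q,p)[:2]:
        ys,xs=np.where(r['mask']);print(q,r['confidence'],r['centre'],xs.min(),xs.max(),ys.min(),ys.max())
for z in (.003,.023,.088,.13,.139): print(z,proj(p,[.555,-.19,z]))
im=p['img'].copy()
np.save('w3.npy',im)
cv2.imwrite('pics/w3.png',cv2.resize(im[80:230,230:410],None,fx=4,fy=4,interpolation=2))
E
```

```text
t 3.12 p [ 0.5578 -0.1963  0.2133] rv [-2.347e-01  9.721e-01  3.000e-04 -5.000e-04] w 0.0918 F [0.2 0.7 0.4]
[[-0.456, 0.858, 0.236, 0.491], [0.89, 0.44, 0.122, -0.23], [0.001, 0.265, -0.964, 0.384], [0.0, 0.0, 0.0, 1.0]]
gauge 0.9 [331.4, 180.0] 294 365 157 221
gauge_lock 0.78 [330.2, 186.1] 293 366 157 222
gauge_grips 0.69 [332.0, 184.0] 293 366 157 222
gauge_grips 0.42 [306.2, 186.3] 251 375 123 245
0.003 [325.11539936 173.11706973]
0.023 [325.41568771 176.63156541]
0.088 [326.65367221 191.12060957]
0.13 [327.76534023 204.13127905]
0.139 [328.04930258 207.45469952]
```

View pics/w3.png

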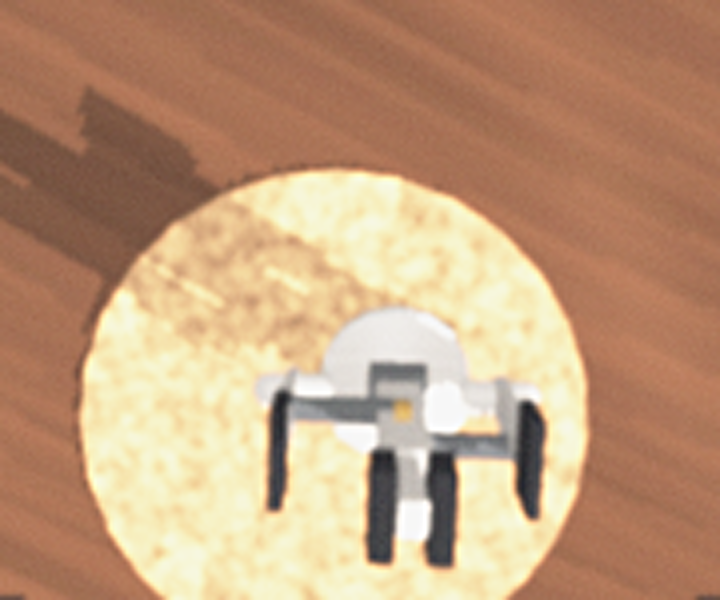

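The close crop puts the lock pads' tops at about (333,207), and the grips' centre at about (331.5,193). The gauge is therefore at about (0.5535,-0.1865), some 10 mm off the tool axis, with yaw about 0.03 rad less than the jaws. I'll correct that first, then descend.

{"op": "play_rows", "data": {
  "motion": [
    [-0.004,0.01,0,0,0,-0.03],
    [-0.004,0.01,0,0,0,-0.03],
    [-0.004,0.01,-0.03,0,0,-0.03],
    [-0.004,0.01,-0.03,0,0,-0.03],
    [-0.004,0.01,-0.03,0,0,-0.03]
  ]
}}

```text
clock: 3.95
eef_pos: [0.5569, -0.1879, 0.1884]
eef_rot: [-0.22, 0.975, -0.002, 0.003]
wrist_force: [0.5, -0.2, -0.2]
gripper_width: 0.092
```

```bash
python3 - <<'E'
from h import *
s=st()
p=shot('wrist')
X=s['eef_pos']
for z in (.088,.1,.139): print(z,proj(p,[X[0],X[1],z]))
cv2.imwrite('pics/w4.png',cv2.resize(p['img'][80:400,160:480],None,fx=1.8,fy=1.8,interpolation=2))
E
```

```text
t 3.95 p [ 0.5569 -0.1879  0.1884] rv [-0.2202  0.9755 -0.0022  0.003 ] w 0.092 F [ 0.5 -0.2 -0.2]
0.088 [319.93868029 197.29306816]
0.1 [319.8682121  201.29205381]
0.139 [319.59071031 217.03994894]
```

View pics/w4.png

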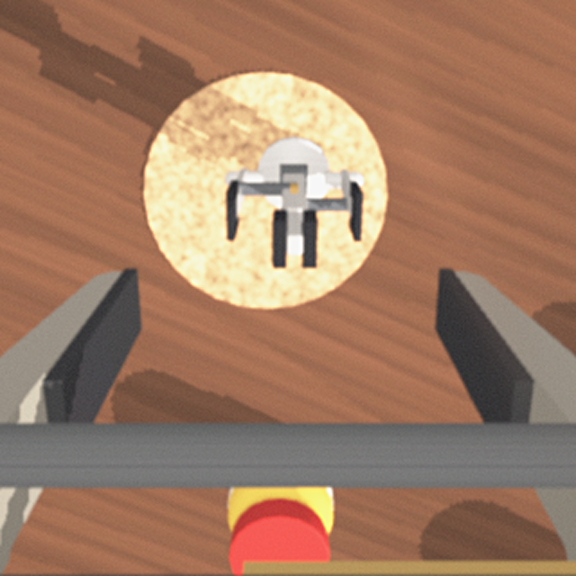

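The lock pads are now at about (324,213) and the grips' centre at column 324. They are level in the picture, with about 4 mm left to correct. Next I'll correct that and descend.

{"op": "play_rows", "data": {
  "motion": [
    [-0.004,0.001,0,0,0,0],
    [-0.004,0.001,-0.03,0,0,0],
    [-0.004,0.001,-0.06,0,0,0],
    [-0.004,0.001,-0.09,0,0,0],
    [-0.004,0.001,-0.09,0,0,0]
  ]
}}

```text
clock: 4.62
eef_pos: [0.5516, -0.1865, 0.0973]
eef_rot: [-0.22, 0.975, -0.001, 0.002]
wrist_force: [-0.2, -0.9, 0.4]
gripper_width: 0.092
```

```bash
python3 - <<'E'
from h import *
for i in range(3):
    s=st();arm.capture('top')
r=R.from_quat(s['eef_rot']).as_matrix();print(r[:,2],np.degrees(np.arctan2(r[1,1],r[0,1])))
E
```

```text
t 4.62 p [ 0.5516 -0.1865  0.0973] rv [-0.2202  0.9755 -0.0014  0.0018] w 0.092 F [-0.2 -0.9  0.4]
t 4.67 p [ 0.5528 -0.1869  0.0988] rv [-0.2202  0.9755 -0.0021  0.0028] w 0.092 F [0.  0.4 1.1]
t 4.72 p [ 0.5535 -0.1871  0.0996] rv [-0.2202  0.9754 -0.0025  0.0036] w 0.092 F [ 0.3  0.  -0.4]
[ 0.00805271 -0.00334465 -0.99996198] 115.43816082557645
```

{"op": "play_rows", "data": {
  "motion": [
    [0,0,-0.015,0.003,0.008,0],
    [0,0,-0.03,0.003,0.008,0],
    [0,0,-0.03,0.003,0.008,0],
    [0,0,-0.03,0.003,0.008,0]
  ]
}}

```text
clock: 5.28
eef_pos: [0.5538, -0.1872, 0.0699]
eef_rot: [-0.22, 0.975, -0.0, 0.0]
wrist_force: [-0.9, -0.8, 0.9]
gripper_width: 0.0917
```

```bash
python3 - <<'E'
from h import *
s=st()
p=shot('wrist')
cv2.imwrite('pics/w5.png',p['img'])
r=R.from_quat(s['eef_rot']).as_matrix();print(r[:,2])
E
```

```text
t 5.28 p [ 0.5538 -0.1872  0.0699] rv [-2.202e-01  9.755e-01 -3.000e-04  2.000e-04] w 0.0917 F [-0.9 -0.8  0.9]
[ 6.04758502e-04 -5.38112346e-04 -9.99999672e-01]
```

View pics/w5.png

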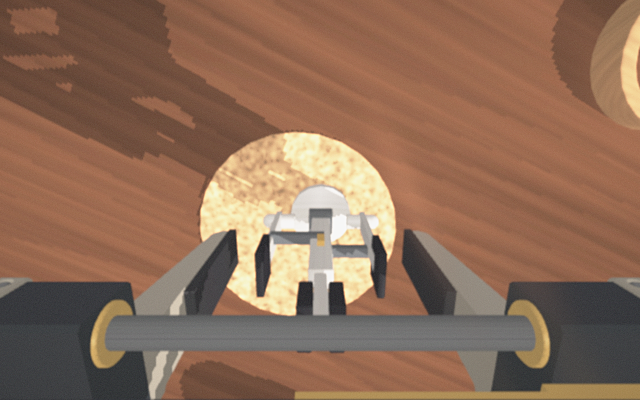

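The gauge sits midway between the fingers, with its grips at columns 263 and 378. I'll close on the grips.

{"op": "play_rows", "data": {
  "motion": [
    [0,0,0,0,0,0],
    [0,0,0,0,0,0],
    [0,0,0,0,0,0],
    [0,0,0,0,0,0],
    [0,0,0,0,0,0]
  ],
  "claw": 1,
  "squeeze": 30
}}

```text
clock: 5.95
eef_pos: [0.5541, -0.1872, 0.0703]
eef_rot: [-0.22, 0.975, -0.0, 0.001]
wrist_force: [-0.8, 1.6, 1.4]
gripper_width: 0.0442
```

{"op": "play_rows", "data": {
  "motion": [
    [0,0,0,0,0,0],
    [0,0,0,0,0,0],
    [0,0,0,0,0,0]
  ]
}}

```text
clock: 6.32
eef_pos: [0.554, -0.1872, 0.0705]
eef_rot: [-0.22, 0.975, -0.0, 0.0]
wrist_force: [-1.8, 1.9, 4.3]
gripper_width: 0.0231
```

{"op": "play_rows", "data": {
  "motion": [
    [0,0,0,0,0,0],
    [0,0,0,0,0,0],
    [0,0,0.02,0,0,0],
    [0,0,0.04,0,0,0],
    [0,0,0.04,0,0,0]
  ]
}}

```text
clock: 6.95
eef_pos: [0.5548, -0.1875, 0.1112]
eef_rot: [-0.22, 0.975, -0.001, 0.001]
wrist_force: [0.2, 1.2, -3.2]
gripper_width: 0.0234
```

```bash
python3 - <<'E'
from h import *
s=st()
p=shot('wrist');q=shot('side')
r=R.from_quat(s['eef_rot']).as_matrix();print(r[:,2])
u=proj(q,[.554,-.187,.1]).astype(int);print(u)
c=q['img'][u[1]-75:u[1]+75,u[0]-100:u[0]+100]
cv2.imwrite('pics/w6.png',np.vstack([p['img'][100:400,100:540],cv2.resize(c,(440,330),interpolation=2)][:2])[:600])
E
```

```text
t 6.95 p [ 0.5548 -0.1875  0.1112] rv [-0.2202  0.9755 -0.001   0.0013] w 0.0234 F [ 0.2  1.2 -3.2]
[ 0.0030643  -0.00138616 -0.99999434]
[343 294]
```

View pics/w6.png

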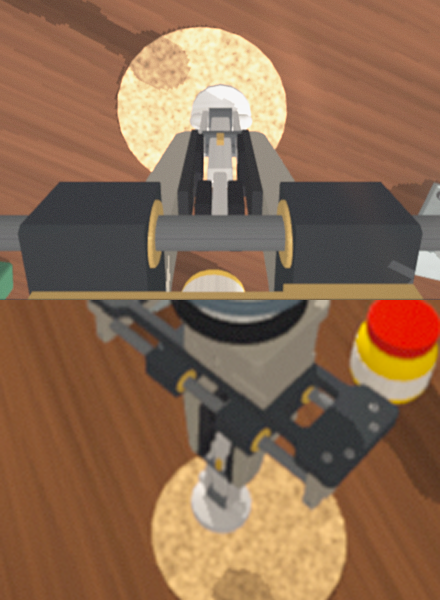

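Held: the plungers are in, the gauge is upright and the weight reads 3 N. I'll carry it towards the wide hub and stop short to look.

{"op": "play_rows", "data": {
  "motion": [
    [0,0,0.06,0,0,0],
    [0,0.04,0.1,0,0,0],
    [0,0.09,0.12,0,0,0],
    [-0.004,0.14,0.13,0,0,0],
    [-0.006,0.19,0.13,0,0,0]
  ]
}}

```text
clock: 7.68
eef_pos: [0.5473, 0.0043, 0.2393]
eef_rot: [-0.22, 0.975, -0.0, 0.0]
wrist_force: [0.9, 0.4, -4.8]
gripper_width: 0.0236
```

{"op": "play_rows", "data": {
  "motion": [
    [0,0.05,0,0,0,0],
    [-0.003,0.1,0,0,0,0],
    [-0.005,0.14,0,0,0,0],
    [-0.005,0.16,0,0,0,0],
    [-0.005,0.16,0,0,0,0]
  ]
}}

```text
clock: 8.3
eef_pos: [0.542, 0.1649, 0.2384]
eef_rot: [-0.221, 0.975, -0.0, -0.0]
wrist_force: [-0.3, -0.4, -3.8]
gripper_width: 0.0238
```

```bash
python3 - <<'E'
from h import *
s=st()
r=R.from_quat(s['eef_rot']).as_matrix();print(r[:,2])
p=shot('wrist');print(proj(p,[.545,.271,.05]),proj(p,[.545,.271,.006]))
rs=arm.silhouettes('hub_wide',p)[:3]
for a in rs:
    ys,xs=np.where(a['mask']);print(a['confidence'],a['centre'],xs.min(),xs.max(),ys.min(),ys.max())
cv2.imwrite('pics/w7.png',p['img'])
E
```

```text
t 8.3 p [0.542  0.1649 0.2384] rv [-2.209e-01  9.753e-01 -4.000e-04 -5.000e-04] w 0.0238 F [-0.3 -0.4 -3.8]
[-7.64701787e-04 -1.05526000e-03 -9.99999151e-01]
[401.94529352 218.1774441 ] [393.67695716 206.89362289]
0.89 [398.4, 209.3] 348 449 159 253
0.24 [341.5, 241.9] 305 349 211 281
```

View pics/w7.png

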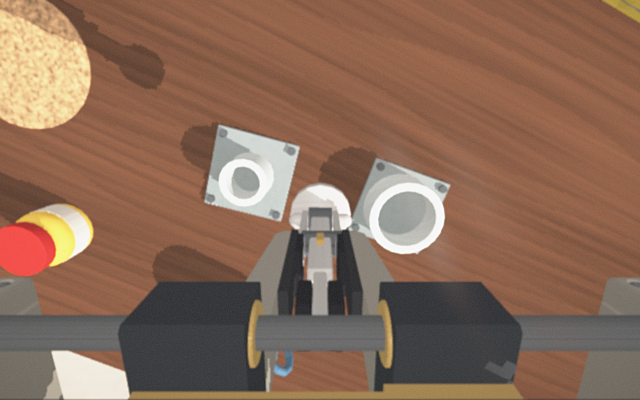

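The wide hub's rim is centred near (407,216), and the narrow hub is at (246,179) on the left. I'll fit the rim.

```bash
python3 - <<'E'
from h import *
s=st();p=shot('wrist');im=p['img']
g=im.min(2)>225
n,l,stt,c=cv2.connectedComponentsWithStats(g.astype(np.uint8))
for i in range(1,n):
    if stt[i,4]>300:print(stt[i],c[i])
i=l[216,443] or l[216,441] or l[252,405]
if i:
    e=ell(l==i);print(e,onz(p,e[0],.05))
    h=cv2.findContours((l==i).astype(np.uint8),cv2.RETR_CCOMP,cv2.CHAIN_APPROX_NONE)
    for k in h[0]:
        if len(k)>80: e=cv2.fitEllipse(k);print(e,onz(p,e[0],.05))
r=arm.silhouettes('hub_wide',p)
for n in ('side','top'):
    q=shot(n)
    for a in arm.silhouettes('hub_wide',q)[:1]:
        im=q['img'];g=(im.min(2)>150)&cv2.dilate(a['mask'].astype(np.uint8),np.ones((5,5))).astype(bool)
        ys,xs=np.where(g);print(n,a['confidence'],xs.min(),xs.max(),ys.min(),ys.max())
    cs=cv2.findContours(g.astype(np.uint8),cv2.RETR_CCOMP,cv2.CHAIN_APPROX_NONE)[0]
    for k in cs:
        if len(k)>50: e=cv2.fitEllipse(k);print(e,onz(q,e[0],.05))
E
```

```text
t 8.4 p [0.5421 0.1634 0.2387] rv [-2.200e-01  9.755e-01 -6.000e-04 -4.000e-04] w 0.023 F [-0.2  0.2 -3.6]
[ 220  160   55   47 1201] [246.88925895 181.75437136]
[ 371  183   75   71 1635] [407.67889908 217.25932722]
[308 186  43  43 624] [333.83653846 201.38621795]
[ 72 219  19  39 408] [ 82.00980392 236.21323529]
((407.8963317871094, 217.9156036376953), (68.9954833984375, 75.8882064819336), 64.09723663330078) [0.54224324 0.27555138 0.05      ]
((407.8893737792969, 217.87977600097656), (68.27758026123047, 75.11194610595703), 64.44215393066406) [0.54220885 0.27552283 0.05      ]
((408.047119140625, 218.2762908935547), (54.89735412597656, 59.78982925415039), 65.25985717773438) [0.54254985 0.2759224  0.05      ]
side 0.84 240 291 131 170
((263.75531005859375, 150.7609405517578), (37.544708251953125, 43.59713363647461), 84.92716217041016) [0.53659283 0.24489286 0.05      ]
top 0.56 206 250 192 231
((227.33285522460938, 220.93939208984375), (17.34181022644043, 44.171234130859375), 78.02293395996094) [0.51815415 0.26592944 0.05      ]
```

{"op": "play_rows", "data": {
  "motion": [
    [0,0.05,0,0,0,0],
    [0.001,0.1,0,0,0,0],
    [0.001,0.112,0,0,0,0],
    [0.001,0.112,-0.03,0,0,0],
    [0.001,0.112,-0.05,0,0,0]
  ]
}}

```text
clock: 9.32
eef_pos: [0.5431, 0.2747, 0.1883]
eef_rot: [-0.22, 0.976, -0.001, -0.0]
wrist_force: [-0.1, 0.2, -3.6]
gripper_width: 0.0236
```

```bash
python3 - <<'E'
from h import *
p=shot('wrist');s=st()
r=R.from_quat(s['eef_rot']).as_matrix();print(r[:,2])
g=p['img'].min(2)>225
for z in (.006,.05): print(proj(p,[.5423,.2757,z]))
cv2.imwrite('pics/w8.png',p['img'][80:400,120:520])
E
```

```text
t 9.38 p [0.5419 0.274  0.1858] rv [-0.2194  0.9756 -0.001  -0.0019] w 0.0235 F [-0.6 -0.5 -5.6]
[-0.00323918 -0.00287863 -0.99999061]
[320.65355263 177.53909637]
[320.73276181 187.09038935]
```

View pics/w8.png

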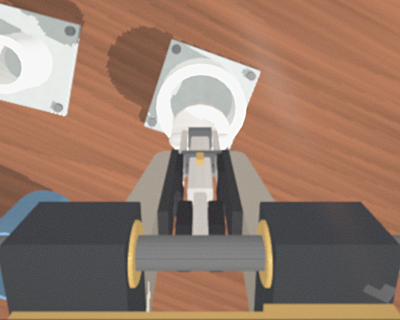

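The gauge is centred over the wide bore: the rim spans crop columns 155–246 and the gauge is at 200. I'll lower it.

{"op": "play_rows", "data": {
  "motion": [
    [0.001,0.001,-0.025,0.002,-0.002,0],
    [0.001,0.001,-0.05,0.002,-0.002,0],
    [0.001,0.001,-0.075,0.002,-0.002,0],
    [0.001,0.001,-0.095,0.002,-0.002,0],
    [0.001,0.001,-0.095,0.002,-0.002,0]
  ]
}}

```text
clock: 10.0
eef_pos: [0.5421, 0.2738, 0.0898]
eef_rot: [-0.219, 0.976, -0.001, -0.002]
wrist_force: [-0.4, -0.4, -3.1]
gripper_width: 0.0237
```

{"op": "play_rows", "data": {
  "motion": [
    [0,0,-0.004,0,0,0],
    [0,0,-0.008,0,0,0],
    [0,0,-0.012,0,0,0],
    [0,0,-0.012,0,0,0]
  ]
}}

```text
clock: 10.5
eef_pos: [0.542, 0.2738, 0.0777]
eef_rot: [-0.219, 0.976, -0.001, -0.002]
wrist_force: [0.3, 0.0, -4.0]
gripper_width: 0.0236
```

```bash
python3 - <<'E'
from h import *
for i in range(3):
    s=st();arm.capture('top')
r=R.from_quat(s['eef_rot']).as_matrix();print(r[:,2])
E
```

```text
t 10.5 p [0.542  0.2738 0.0777] rv [-2.192e-01  9.757e-01 -8.000e-04 -2.200e-03] w 0.0236 F [ 0.3  0.  -4. ]
t 10.55 p [0.5421 0.2738 0.0779] rv [-2.192e-01  9.757e-01 -8.000e-04 -2.100e-03] w 0.0232 F [-0.4  0.6 -4.9]
t 10.6 p [0.5421 0.2739 0.0779] rv [-2.192e-01  9.757e-01 -8.000e-04 -2.000e-03] w 0.0235 F [ 0.1 -0.3 -3.6]
[-0.0036452  -0.00237146 -0.99999054]
```

Still hanging free, with about 4 mm to go. I'll lower in small steps until contact.

{"op": "play_rows", "data": {
  "motion": [
    [0,0.001,-0.0015,0.002,-0.003,0],
    [0,0.001,-0.003,0.002,-0.003,0],
    [0,0.001,-0.003,0.002,-0.003,0],
    [0,0.001,-0.003,0.002,-0.003,0]
  ]
}}

```text
clock: 11.15
eef_pos: [0.5422, 0.2749, 0.075]
eef_rot: [-0.219, 0.976, -0.0, -0.0]
wrist_force: [0.2, 0.5, -3.7]
gripper_width: 0.0235
```

{"op": "play_rows", "data": {
  "motion": [
    [0,0,-0.001,0,0,0],
    [0,0,-0.002,0,0,0],
    [0,0,-0.002,0,0,0]
  ]
}}

```text
clock: 11.52
eef_pos: [0.5424, 0.275, 0.0738]
eef_rot: [-0.219, 0.976, -0.0, -0.0]
wrist_force: [-2.0, -1.6, 5.4]
gripper_width: 0.0234
```

Contact: +5 N at z 0.0738, which is the expected height. I'll release.

{"op": "play_rows", "data": {
  "motion": [
    [0,0,0,0,0,0],
    [0,0,0,0,0,0],
    [0,0,0,0,0,0],
    [0,0,0,0,0,0],
    [0,0,0,0,0,0]
  ],
  "claw": -1
}}

```text
clock: 12.15
eef_pos: [0.5427, 0.2751, 0.074]
eef_rot: [-0.219, 0.976, 0.0, 0.0]
wrist_force: [0.5, 0.1, 0.2]
gripper_width: 0.0714
```

{"op": "play_rows", "data": {
  "motion": [
    [0,0,0,0,0,0],
    [0,0,0,0,0,0],
    [0,0,0,0,0,0]
  ]
}}

```text
clock: 12.52
eef_pos: [0.5427, 0.2751, 0.074]
eef_rot: [-0.219, 0.976, 0.0, 0.0]
wrist_force: [-0.5, -0.5, -0.2]
gripper_width: 0.0921
```

```bash
python3 - <<'E'
from h import *
p=shot('wrist');s=st();X=s['eef_pos']
r=R.from_quat(s['eef_rot']).as_matrix();print(r[:,2])
for z in (.091,.103,.142): print(proj(p,[X[0],X[1],z]))
cv2.imwrite('pics/w9.png',cv2.resize(p['img'][120:370,190:450],None,fx=2.2,fy=2.2,interpolation=2))
E
```

```text
t 12.57 p [0.5427 0.2752 0.074 ] rv [-2.192e-01  9.757e-01  0.000e+00  2.000e-04] w 0.0923 F [ 0.  -0.2 -0.2]
[ 3.29145811e-04  1.69885630e-04 -9.99999931e-01]
[319.08453982 259.94189739]
[319.04179258 271.35932885]
[318.84535438 323.82632965]
```

View pics/w9.png

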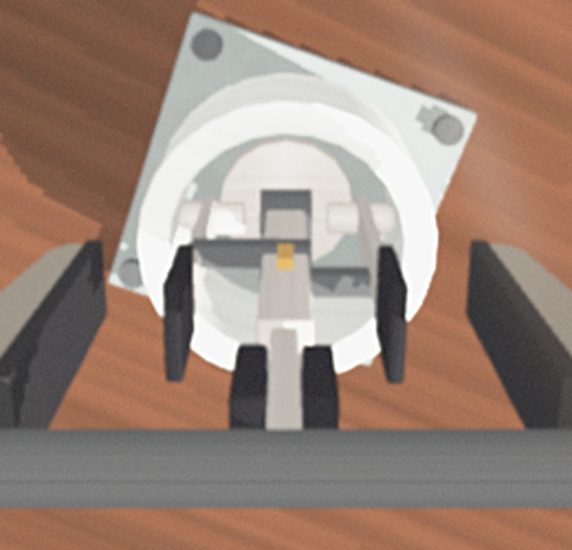

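Seated: both plunger tips reach the bore wall, at crop (180,215) and (393,215). The grips are symmetric about the tool, at columns 178 and 392. I'll go up to the lock pads and squeeze.

{"op": "play_rows", "data": {
  "motion": [
    [0,0,0.02,0,0,0],
    [0,0,0.04,0,0,0],
    [0,0,0.04,0,0,0],
    [0,0,0.04,0,0,0]
  ]
}}

```text
clock: 13.08
eef_pos: [0.5423, 0.275, 0.1133]
eef_rot: [-0.219, 0.976, -0.0, -0.0]
wrist_force: [0.1, -0.5, -0.7]
gripper_width: 0.0916
```

{"op": "play_rows", "data": {
  "motion": [
    [0,0,0,0,0,0],
    [0,0,0,0,0,0],
    [0,0,0,0,0,0],
    [0,0,0,0,0,0],
    [0,0,0,0,0,0]
  ],
  "claw": 1,
  "squeeze": 35
}}

```text
clock: 13.7
eef_pos: [0.5424, 0.275, 0.1133]
eef_rot: [-0.219, 0.976, -0.0, -0.0]
wrist_force: [0.0, -0.3, 0.4]
gripper_width: 0.0437
```

{"op": "play_rows", "data": {
  "motion": [
    [0,0,0,0,0,0],
    [0,0,0,0,0,0],
    [0,0,0,0,0,0],
    [0,0,0,0,0,0],
    [0,0,0,0,0,0]
  ]
}}

```text
clock: 14.32
eef_pos: [0.5425, 0.275, 0.1134]
eef_rot: [-0.219, 0.976, -0.0, 0.0]
wrist_force: [-0.4, -0.1, 1.3]
gripper_width: 0.0059
```

{"op": "play_rows", "data": {
  "motion": [
    [0,0,0,0,0,0],
    [0,0,0,0,0,0],
    [0,0,0,0,0,0]
  ],
  "squeeze": 45
}}

```text
clock: 14.7
eef_pos: [0.5425, 0.275, 0.1135]
eef_rot: [-0.219, 0.976, -0.0, 0.0]
wrist_force: [0.0, -0.4, 0.6]
gripper_width: 0.0058
```

```bash
python3 - <<'E'
from h import *
p=shot('wrist');s=st();X=s['eef_pos']
cv2.imwrite('pics/w10.png',cv2.resize(p['img'][120:370,190:450],None,fx=2.2,fy=2.2,interpolation=2))
E
```

```text
t 14.75 p [0.5425 0.275  0.1134] rv [-0.2191  0.9757 -0.      0.    ] w 0.0056 F [1.  0.1 0.2]
```

View pics/w10.png

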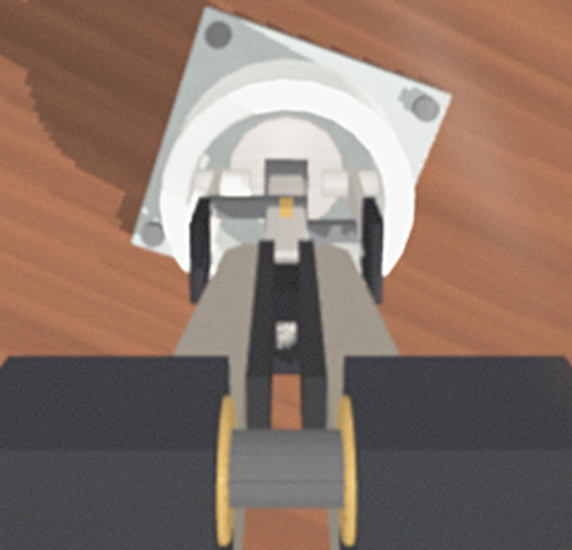

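The fingers hold both lock pads and the plungers stay out against the wall. I'll draw it out.

{"op": "play_rows", "data": {
  "motion": [
    [0,0,0.01,0,0,0],
    [0,0,0.03,0,0,0],
    [0,0,0.05,0,0,0],
    [0,0,0.08,0,0,0],
    [0,0,0.08,0,0,0]
  ]
}}

```text
clock: 15.38
eef_pos: [0.5437, 0.2756, 0.1958]
eef_rot: [-0.219, 0.976, 0.001, 0.002]
wrist_force: [0.2, -0.5, -3.3]
gripper_width: 0.006
```

{"op": "play_rows", "data": {
  "motion": [
    [0,0,0.02,0,0,0],
    [0,-0.04,0.03,0,0,0],
    [0.003,-0.08,0.04,0,0,0],
    [0.006,-0.12,0.04,0,0,0],
    [0.008,-0.16,0.04,0,0,0]
  ]
}}

```text
clock: 16.0
eef_pos: [0.551, 0.1143, 0.2345]
eef_rot: [-0.219, 0.976, 0.0, 0.001]
wrist_force: [-0.1, -0.2, -3.3]
gripper_width: 0.0057
```

```bash
python3 - <<'E'
from h import *
p=shot('wrist');s=st()
cv2.imwrite('pics/w11.png',cv2.resize(p['img'][120:370,190:450],None,fx=2.2,fy=2.2,interpolation=2))
for q in ('gauge','plunger_l'):
  for a in arm.silhouettes(q,p)[:1]:
    ys,xs=np.where(a['mask']);print(a['confidence'],xs.min(),xs.max(),ys.min(),ys.max())
    for y in range(ys.min(),ys.max(),6): k=xs[ys==y];print(y,k.min(),k.max())
r=R.from_quat(s['eef_rot']).as_matrix()
o=s['eef_pos']+np.array([0,0,.0187-.127+.02])
for d in (-.04,-.035,.035,.04): print(d,proj(p,o+r[:,1]*d))
E
```

```text
t 16.05 p [0.5508 0.11   0.2344] rv [-2.191e-01  9.757e-01 -1.100e-03  7.000e-04] w 0.0057 F [-0.2 -4.5 -4.3]
0.85 275 364 173 290
173 318 321
179 303 336
185 298 341
191 296 343
197 288 351
203 276 362
209 278 360
215 278 361
221 276 363
227 275 364
233 275 364
239 275 364
245 275 363
251 276 362
257 276 324
263 315 325
269 315 325
275 315 325
281 315 325
287 315 324
0.62 329 364 196 258
196 347 351
202 336 362
208 336 361
214 348 362
220 330 364
226 330 364
232 353 364
238 354 364
244 354 363
250 356 363
256 359 364
-0.04 [265.33091143 199.21360201]
-0.035 [271.48599994 199.21028228]
0.035 [357.58558715 199.16384468]
0.04 [363.73044421 199.16053046]
```

The plunger tips span 86 px, which matches 70 mm at that depth, so the reading is locked. I'll carry it to the mat.

{"op": "play_rows", "data": {
  "motion": [
    [0.003,-0.05,0,0,0,0],
    [0.007,-0.1,0,0,0,0],
    [0.01,-0.15,0,0,0,0],
    [0.014,-0.2,0,0,0,0],
    [0.017,-0.25,0,0,0,0]
  ]
}}

```text
clock: 16.77
eef_pos: [0.5681, -0.1364, 0.2337]
eef_rot: [-0.218, 0.976, 0.001, 0.001]
wrist_force: [-0.4, 0.7, -3.9]
gripper_width: 0.0057
```

{"op": "play_rows", "data": {
  "motion": [
    [0.004,-0.03,0,0,0,0],
    [0.004,-0.05,-0.02,0,0,0],
    [0.004,-0.055,-0.05,0,0,0],
    [0.004,-0.055,-0.08,0,0,0],
    [0.004,-0.055,-0.08,0,0,0]
  ]
}}

```text
clock: 17.4
eef_pos: [0.5696, -0.1896, 0.1499]
eef_rot: [-0.219, 0.976, 0.003, -0.002]
wrist_force: [-0.6, -0.1, -3.2]
gripper_width: 0.0059
```

```bash
python3 - <<'E'
from h import *
for i in range(3):
    s=st();p=shot('wrist')
r=R.from_quat(s['eef_rot']).as_matrix();print(r[:,2])
a=arm.silhouettes('gauge',p)[0]['mask'];ys,xs=np.where(a)
for y in range(ys.min(),ys.max(),5): k=xs[ys==y];print(y,k.min(),k.max())
m=arm.silhouettes('mat',p)[0];e=ell(m['mask']);print('mat',m['confidence'],e,onz(p,e[0],.003))
o=s['eef_pos']
for z in (.02,.0): print(proj(p,o+np.array([0,0,.0187-.127+z])))
for k,uv in zip('top side'.split(),(0,0)):
    q=shot(k);b=arm.silhouettes('mat',q)[:1]
E
```

```text
t 17.4 p [ 0.5696 -0.1896  0.1499] rv [-0.2187  0.9758  0.0028 -0.002 ] w 0.0059 F [-0.6 -0.1 -3.2]
t 17.45 p [ 0.571  -0.1901  0.1519] rv [-2.187e-01  9.758e-01  2.000e-03 -7.000e-04] w 0.0059 F [-0.1 -0.2 -3.1]
t 17.5 p [ 0.572  -0.1906  0.1533] rv [-2.188e-01  9.758e-01  1.300e-03  4.000e-04] w 0.0058 F [-0.1  0.7 -3.1]
[ 3.01787849e-04  2.63554406e-03 -9.99996481e-01]
173 317 322
178 305 334
183 301 339
188 297 342
193 296 343
198 286 358
203 278 362
208 280 360
213 279 360
218 277 362
223 276 364
228 276 364
233 276 364
238 275 364
243 276 363
248 276 362
253 276 362
258 314 325
263 314 325
268 315 324
273 315 324
278 314 324
283 314 324
288 314 324
mat 0.92 ((312.88421630859375, 182.1139373779297), (145.82998657226562, 149.51087951660156), 97.05587005615234) [ 0.57268708 -0.19698215  0.003     ]
[319.01459884 201.7120127 ]
[319.00577008 195.27298111]
```

{"op": "play_rows", "data": {
  "motion": [
    [0,-0.005,-0.012,-0.0026,0,0],
    [0,-0.005,-0.025,-0.0026,0,0],
    [0,-0.005,-0.037,-0.0026,0,0],
    [0,-0.005,-0.037,-0.0026,0,0],
    [0,-0.005,-0.037,-0.0026,0,0]
  ]
}}

```text
clock: 18.48
eef_pos: [0.5726, -0.1964, 0.1174]
eef_rot: [-0.218, 0.976, -0.001, 0.001]
wrist_force: [0.7, 0.1, -2.7]
gripper_width: 0.0057
```

```bash
python3 - <<'E'
from h import *
s=st();r=R.from_quat(s['eef_rot']).as_matrix();print(r[:,2])
E
```

```text
t 18.48 p [ 0.5726 -0.1964  0.1174] rv [-2.184e-01  9.759e-01 -7.000e-04  1.100e-03] w 0.0057 F [ 0.7  0.1 -2.7]
[ 2.43540747e-03 -8.26003623e-04 -9.99996693e-01]
```

{"op": "play_rows", "data": {
  "motion": [
    [0,0,-0.002,0.001,0.002,0],
    [0,0,-0.004,0.001,0.002,0],
    [0,0,-0.006,0.001,0.002,0],
    [0,0,-0.006,0.001,0.002,0]
  ]
}}

```text
clock: 18.98
eef_pos: [0.5725, -0.1964, 0.1112]
eef_rot: [-0.218, 0.976, 0.0, 0.0]
wrist_force: [1.1, -0.1, -2.8]
gripper_width: 0.0057
```

{"op": "play_rows", "data": {
  "motion": [
    [0,0,-0.001,0,0,0],
    [0,0,-0.001,0,0,0]
  ]
}}

```text
clock: 19.23
eef_pos: [0.5728, -0.1965, 0.1106]
eef_rot: [-0.218, 0.976, -0.0, 0.0]
wrist_force: [-0.5, 1.9, -1.4]
gripper_width: 0.0059
```

{"op": "play_rows", "data": {
  "motion": [
    [0,0,-0.001,0,0,0],
    [0,0,-0.001,0,0,0],
    [0,0,-0.001,0,0,0]
  ]
}}

```text
clock: 19.6
eef_pos: [0.5732, -0.1965, 0.1105]
eef_rot: [-0.218, 0.976, -0.0, 0.001]
wrist_force: [-1.5, 1.1, 5.6]
gripper_width: 0.0064
```

On the mat with +5.6 N. I'll open.

{"op": "play_rows", "data": {
  "motion": [
    [0,0,0,0,0,0],
    [0,0,0,0,0,0],
    [0,0,0,0,0,0],
    [0,0,0,0,0,0],
    [0,0,0,0,0,0]
  ],
  "claw": -1
}}

```text
clock: 20.23
eef_pos: [0.5732, -0.1965, 0.1104]
eef_rot: [-0.218, 0.976, -0.0, 0.001]
wrist_force: [0.2, -0.0, -0.3]
gripper_width: 0.0539
```

{"op": "play_rows", "data": {
  "motion": [
    [0,0,0,0,0,0],
    [0,0,0,0,0,0],
    [0,0,0.03,0,0,0],
    [0,0,0.07,0,0,0],
    [0,0,0.1,0,0,0]
  ]
}}

```text
clock: 20.85
eef_pos: [0.5735, -0.1966, 0.2121]
eef_rot: [-0.218, 0.976, -0.0, 0.001]
wrist_force: [0.0, 0.2, -0.2]
gripper_width: 0.0918
```

{"op": "play_rows", "data": {
  "motion": [
    [-0.02,0.03,0.02,0,0,0],
    [-0.03,0.06,0.03,0,0,0],
    [-0.03,0.06,0.03,0,0,0],
    [-0.03,0.06,0.03,0,0,0]
  ]
}}

```text
clock: 21.35
eef_pos: [0.5436, -0.1369, 0.2419]
eef_rot: [-0.219, 0.976, -0.001, 0.001]
wrist_force: [0.4, -0.9, 0.1]
gripper_width: 0.0921
```

```bash
python3 - <<'E'
from h import *
p=shot('wrist');s=st()
q=shot('side')
a=arm.silhouettes('gauge',p)[0]['mask'];ys,xs=np.where(a);print(xs.min(),xs.max(),ys.min(),ys.max())
u=[int(v) for v in a.nonzero()[1][[0]]]
c=int(xs.mean());d=int(ys.mean())
k=(np.linalg.inv(p['T']))@[.5727,-.1965,.023,1];print('px/mm at plungers',331/k[2]/1000, 'at grips',331/(k[2]-.06)/1000,c,d)
cy=max(0,min(300,d-50));w=cv2.resize(p['img'][cy:cy+100,c-75:c+75],(600,400),interpolation=2)
v=proj(q,[.573,-.196,.06]).astype(int);w2=cv2.resize(q['img'][v[1]-60:v[1]+60,v[0]-60:v[0]+60],(190,190),interpolation=2)
w[-190:,-190:]=w2
cv2.imwrite('pics/w12.png',w)
E
```

```text
t 21.4 p [ 0.5436 -0.1371  0.2417] rv [-2.184e-01  9.759e-01 -6.000e-04  1.100e-03] w 0.0918 F [ 0.3 -1.1 -0.5]
224 292 153 211
px/mm at plungers 0.8367855274720162 at grips 0.986406852920277 256 179
```

No pictures are left, so I'll check by numbers: the plunger span, and whether it stands upright in two cameras.

```bash
python3 - <<'E'
from h import *
p=shot('wrist');s=st()
a=arm.silhouettes('gauge',p)[0]['mask'];ys,xs=np.where(a)
for y in range(ys.min(),ys.max()+1,3): k=xs[ys==y];print(y,k.min(),k.max(),end='; ')
G=np.array([.5727,-.1965,.003]);yd=R.from_quat(s['eef_rot']).as_matrix()[:,1]
print()
for d in (-.04,-.035,.035,.04): print(d,proj(p,G+[0,0,.02]+yd*d).round(1))
print('foot',proj(p,G),'top',proj(p,G+[0,0,.136]))
for n in ('side','top'):
    q=shot(n);r=arm.silhouettes('gauge',q)
    if r:
        y,x=np.where(r[0]['mask']);print(n,r[0]['confidence'],x.min(),x.max(),y.min(),y.max(),'foot',proj(q,G),'top',proj(q,G+[0,0,.136]))
E
```

```text
t 21.55 p [ 0.5435 -0.1372  0.2415] rv [-2.181e-01  9.759e-01 -3.000e-04  8.000e-04] w 0.092 F [-0.3 -0.3 -0.3]
153 265 267; 156 257 276; 159 253 279; 162 251 281; 165 249 283; 168 249 285; 171 236 293; 174 229 293; 177 226 290; 180 225 284; 183 226 283; 186 226 282; 189 226 281; 192 226 281; 195 226 280; 198 226 279; 201 238 252; 204 238 252; 207 238 251; 210 238 249; 
-0.04 [230.8 172.1]
-0.035 [234.9 172.1]
0.035 [293.5 172.1]
0.04 [297.7 172.1]
foot [266.83513825 168.96557901] top [242.24177789 198.42824714]
side 0.98 339 377 278 336 foot [353.71825898 324.27391363] top [359.62542291 281.97767801]
top 0.46 414 435 216 228 foot [422.37741958 221.58642072] top [434.03014811 211.02481232]
```

```bash
python3 -c "
from rig import arm
print(arm.sign_off())"
```

```text
the job is handed in; nothing more can be done
None
```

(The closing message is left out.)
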